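# Pack the staining kit into its carrier

## Robot

A 7-joint arm with a two-finger parallel gripper is mounted at the origin on the work surface. World frame = base frame: x ahead of the robot, y to its left, z up, the work surface at z = 0. Lengths are in m, angles in rad, forces in N, time in s.
With the tool pointing down it reaches from about 0.4 to 0.9 m from the base axis. Payload 5.5 kg.
Tool frame: the origin (TCP) lies at the very end of the fingers, on their centre line; the grasp point (between the pads) lies bot.grip_point_offset behind it (bot.grip_point_offset is the distance from the TCP to the grasp point, in m); z points along the fingers, y is the line along which they close (so a half turn about z gives the same grasp; the last joint's range is limited). The gripper opens to 92 mm and grips with 3 to 60 N. Pads are 19 mm wide; open, the fingers measure 130 mm over their backs; the gripper's body (75 mm by 190 mm) begins 47 mm behind the grasp point.
Start: joints at [-1.053, 0.501, -0.427, 1.55, 0.221, 1.138, -0.21], TCP at [0.164, 0.629, 0.227] pointing down, gripper open.
Joint ranges: [-2.88, 2.88], [-0.31, 2.03], [-1.54, 1.56], [0.2, 2.42], [-1.41, 4.55], [0.19, 2.02], [-2.57, 2.57]. Speed limits (rad/s): [2.57, 2.57, 3.14, 3.14, 3.14, 3.14, 3.14].

## Interface

Orientations are given as a unit quaternion [w, x, y, z].
In Python, from bench import bot gives the robot as it stands. Calls block until the motion is done:
- bot.goto(position, orientation): joint-space move of the TCP to a pose.
- bot.servo_line(position, rot=None, rate=0.15): straight line of the TCP; rot=None keeps the orientation; rate is the mean speed in m/s.
- bot.move_joints(angles): joint-space move.
- bot.set_gripper(opening, effort=None): opening from 0.0 (shut) to 1.0 (fully open); effort is the grip in N (None keeps the last); returns when the fingers have stopped.
- bot.pause(seconds).
- bot.ik(position, orientation): joint angles nearest the present ones, or None.
- bot.state(): the state.
- bot.snapshot(name): name is "scene" or "side" or "wrist"; returns (picture, depth): 384x512x3 uint8, red, green, blue; 384x512 float32, m along the optical axis (not along the pixel's ray), 0 where there is no reading.
- bot.camera_model(name): a dict with "vertical_fov" (degrees; the focal length in pixels is half the picture's height over the tangent of half this angle, whatever the lens; pixels are square), "cx", "cy" (the principal point, pixels), "origin" and "orientation" of the camera in the world; the wrist camera has in their place "mount" (4x4, takes a point from camera to tool coordinates, whose origin is the TCP and whose axes are the flange's). Camera axes: x right, y down, z forward; pixel columns grow to the right and rows downward; lengths in m; the calibration is good to about 2 mm. The wrist camera is an equidistant fisheye: a pixel r from the principal point sees the ray r / f radians off the axis. A picture is of the moment at which its call begins: read the wrist's pose just before it. camera_model takes no time and is no camera call.
A pose or a line that the arm cannot do raises bot.IKError and nothing moves.
- bot.finish_job(): hands the job in; it is judged then, once.
The state is a dict: "time_s": time; "q": joint angles; "joint_vel": joint speeds; "joint_efforts": joint torques, N m; "tcp_pos": TCP position; "eef_rot": TCP orientation; "contact_force": force on the tool from outside, world axes, zero at the start; "moment": the same for the moment, N m; "opening": opening from 0.0 (shut) to 1.0 (fully open); "gripper_force": force on a finger pad.
Only numpy, scipy, OpenCV 4.12 (cv2) and the standard library are available. Lean on these libraries where they do the work, as an engineer would, in place of code of your own. Each camera call takes 0.05 s, during which the arm holds its last target. There are 200 camera calls.

## Task

Pack the staining kit: lift every slide rack off its drying peg and stand it upright in the carrier's wide bay, and stand every stoppered amber bottle and every square white jar that is out upright in the narrow bay, all resting flat on the carrier's floor. Lower things in gently rather than dropping them, and leave the other bench things (petri dish, screw-lid jar, white box, objective, green dropper bottle, blue tin) where they are.

Things in the scene. Friction and masses are not known exactly. Their poses are not given: they have to be found in the camera images.
- stand: drying stand, fixed: grey rail along y, 244 mm long, 174 mm high over its top, front face at x = +5 mm, on two 14 mm posts near its ends and a flat foot behind it (x = 5 to 105 mm); three pegs stand out of the rail along its -x (towards the robot) at y = -95, 0 and +95 mm. Origin on the table under the rail's front, z up.
- mid_peg (a point): root of the middle peg's axis, 165 mm above the table, axes as the stand's (the other two pegs are alike, 95 mm to either side). Peg: steel, 4 mm radius, level to x = -83 mm, then turned up to its end at x = -90 mm, whose top is 14 mm above the axis. Racks hang 47 to 60 mm out; to free one lift it 20 mm (12 to 28 mm clears) and draw it at least 60 mm along -x.
- carrier: carrier, an open aluminium box standing firmly (does not move): outer 139 (x) x 260 (y) x 50 mm high, walls and floor 5 mm, one 40 mm high divider along y making two bays: the wide bay on the -x side and the narrow bay on the +x side. Origin at the centre of its underside, z up.
- wide_bay (a point): centre of the wide bay's floor (5 mm above the table), axes as the carrier's: the bay is 70 (x) x 250 (y) mm inside. Three racks fit side by side with their 50 mm sides along the bay (racks' own y across it), or end to end.
- narrow_bay (a point): centre of the narrow bay's floor, axes as the carrier's: the bay is 54 (x) x 250 (y) mm inside. Five bottles or square jars, 44 mm each, fit in a row with 30 mm to spare; square jars must be turned square with it.
- rack1: slide rack, 160 g: steel body 50 (x) x 60 (y) x 36 mm high; above it a wire loop in the y-z plane, 28 mm wide, its arched crown 80 mm up; on that a black grip block 26 (x) x 16 (y) mm, 80 to 114 mm up. Origin: centre of underside, z up. Starts hanging by the loop on one of the pegs, underside 93 mm above the table, axes as the stand's; grip the block along y. May be absent.
- rack2: slide rack, 160 g: steel body 50 (x) x 60 (y) x 36 mm high; above it a wire loop in the y-z plane, 28 mm wide, its arched crown 80 mm up; on that a black grip block 26 (x) x 16 (y) mm, 80 to 114 mm up. Origin: centre of underside, z up. Starts hanging by the loop on one of the pegs, underside 93 mm above the table, axes as the stand's; grip the block along y. May be absent.
- rack3: slide rack, 160 g: steel body 50 (x) x 60 (y) x 36 mm high; above it a wire loop in the y-z plane, 28 mm wide, its arched crown 80 mm up; on that a black grip block 26 (x) x 16 (y) mm, 80 to 114 mm up. Origin: centre of underside, z up. Starts hanging by the loop on one of the pegs, underside 93 mm above the table, axes as the stand's; grip the block along y. May be absent.
- flask1: amber glass bottle with a solid stopper (about 0.12 kg): round body 44 mm across and 48 mm high, shoulder to a neck, stopper knob 24 mm across from 62 to 88 mm above the underside; taken by the knob. Origin at the centre of the underside, z up. Stands on the table. May be absent.
- flask2: amber glass bottle with a solid stopper (about 0.12 kg): round body 44 mm across and 48 mm high, shoulder to a neck, stopper knob 24 mm across from 62 to 88 mm above the underside; taken by the knob. Origin at the centre of the underside, z up. Stands on the table. May be absent.
- flask3: amber glass bottle with a solid stopper (about 0.12 kg): round body 44 mm across and 48 mm high, shoulder to a neck, stopper knob 24 mm across from 62 to 88 mm above the underside; taken by the knob. Origin at the centre of the underside, z up. Stands on the table. May be absent.
- dish1: white square lidded porcelain staining jar (about 0.14 kg, lid does not come off): 44 x 44 mm and 54 mm high over the lid, on the lid a bar knob 28 (x) x 14 (y) mm reaching to 82 mm above the underside; taken by the knob, fingers closing along its y. Origin at the centre of the underside, z up. Stands on the table. May be absent.
- dish2: white square lidded porcelain staining jar (about 0.14 kg, lid does not come off): 44 x 44 mm and 54 mm high over the lid, on the lid a bar knob 28 (x) x 14 (y) mm reaching to 82 mm above the underside; taken by the knob, fingers closing along its y. Origin at the centre of the underside, z up. Stands on the table. May be absent.
- dish3: white square lidded porcelain staining jar (about 0.14 kg, lid does not come off): 44 x 44 mm and 54 mm high over the lid, on the lid a bar knob 28 (x) x 14 (y) mm reaching to 82 mm above the underside; taken by the knob, fingers closing along its y. Origin at the centre of the underside, z up. Stands on the table. May be absent.
- petri: bystander: closed glass petri dish 75 mm across, 14 mm high, lying under the pegs; leave it. Origin at the centre of the underside.
- jar: bystander: wide amber jar with a black screw lid, 62 mm across, 75 mm high; leave it. Origin at the centre of the underside.
- slips: bystander: white plastic box 52 x 34 x 20 mm; leave it. Origin at the centre of the underside.
- objective: bystander: microscope objective standing upright, 30 mm across, 44 mm high; leave it. Origin at the centre of the underside.
- dropper: bystander: small green bottle with a white cap, 28 mm across, 60 mm high; leave it. Origin at the centre of the underside.
- tin: bystander: blue tin 70 x 50 x 22 mm; leave it. Origin at the centre of the underside.
Not all that is in view belongs to the job. Leave any red look-alike of the dish2 alone. What is shaped like the flask2 but purple is not meant.

How it is judged:
By the outcome, as a careful person would: the job done as asked, in the order asked, and still so for the second after the job is handed in, with the robot touching nothing.
Of rack1, rack2, rack3 only 2 to 3 are there at a start; the rules pass over those that are not, and their reading is None.
Of flask1, flask2, flask3, dish1, dish2, dish3 only 4 to 5 are there at a start; the rules pass over those that are not, and their reading is None.
At some moment in a run one of flask1, flask2, flask3, dish1, dish2, dish3 may be knocked a few centimetres aside while the robot is not near it.
It also fails if it takes over 210 s, if anything falls off the work surface, if the arm or the gripper's body presses on something with over 40 N, if the wrist force passes 120 N, or if a joint passes its speed limit or range.

## Working session

There is one attempt and no reset: what is moved stays moved. The work goes in short steps, each a Python script; the robot and the scene stay as the last script left them, time stands still between calls to the robot, and variables do not carry over. Pictures are saved under pics/ and viewed, at most 14 in all, crops included, and the job is handed in when it is done.

```bash
ls; mkdir -p pics
python3 - <<'E'
from bench import bot
import cv2, numpy as np
for n in ("scene","side"):
    p,d=bot.snapshot(n); np.savez(f"{n}0.npz",p=p,d=d)
    cv2.imwrite(f"pics/{n}0.png",cv2.resize(p[:,:,::-1],(800,600),interpolation=cv2.INTER_CUBIC))
    print(n,bot.camera_model(n),(d>0).mean())
print(bot.camera_model("wrist"),bot.grip_point_offset,bot.state())
E
```

```text
pics
scene {'vertical_fov': 44.718019374069705, 'cx': 256.2735533279797, 'cy': 190.28383402485917, 'origin': array([1.07278867, 0.57170439, 0.97141282]), 'orientation': array([-0.1395575 ,  0.32298313,  0.86731049, -0.35210526])} 0.9960225423177084
side {'vertical_fov': 54.39667276322437, 'cx': 256.07346906820095, 'cy': 196.12126952406908, 'origin': array([0.2741349 , 0.60011849, 0.77081927]), 'orientation': array([ 0.0777823 , -0.16142283,  0.89960383, -0.39825311])} 0.9960123697916666
{'vertical_fov': 65.70646984690485, 'cx': 249.0004992510252, 'cy': 192.11345625887108, 'mount': array([[-1.92488514e-04, -9.55874869e-01, -2.93774058e-01,
         8.04022445e-02],
       [ 9.99999970e-01, -1.39557451e-04, -2.01137733e-04,
        -7.56246558e-04],
       [ 1.51264146e-04, -2.93774088e-01,  9.55874867e-01,
        -1.57965917e-01],
       [ 0.00000000e+00,  0.00000000e+00,  0.00000000e+00,
         1.00000000e+00]])} 0.0188 {'time_s': 0.1, 'q': array([-1.05282085,  0.50175124, -0.42678642,  1.5513432 ,  0.22080928,
        1.13834388, -0.21027475]), 'joint_vel': array([-6.63823919e-04, -1.79973694e-03, -1.61496821e-03, -2.14232898e-03,
        6.75493333e-05,  1.71716153e-04, -4.32585513e-04]), 'joint_efforts': array([-1.06882563e-02, -5.67880332e+01, -5.83799958e+00, -2.79913795e+01,
       -6.90105488e-02,  2.41566991e-02,  3.21727873e-05]), 'tcp_pos': array([0.16371192, 0.62837767, 0.22578297]), 'eef_rot': array([-1.30416603e-04,  1.27014398e-01,  9.91900469e-01, -8.86445612e-04]), 'contact_force': array([-0.24001767, -0.85713323, -0.19014016]), 'moment': array([-0.00517756,  0.00394153,  0.02623798]), 'gripper_force': 0.0, 'opening': 1.0009267982546985}
```

View pics/scene0.png

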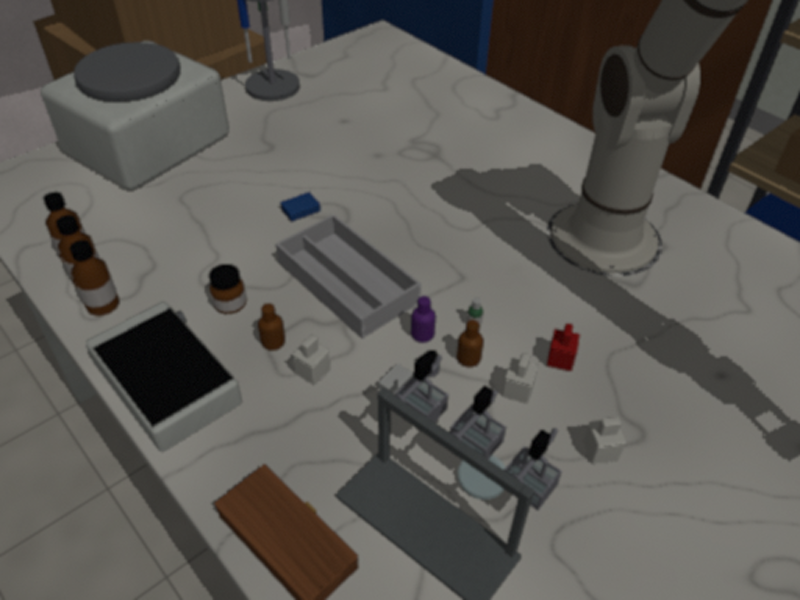

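View pics/side0.png

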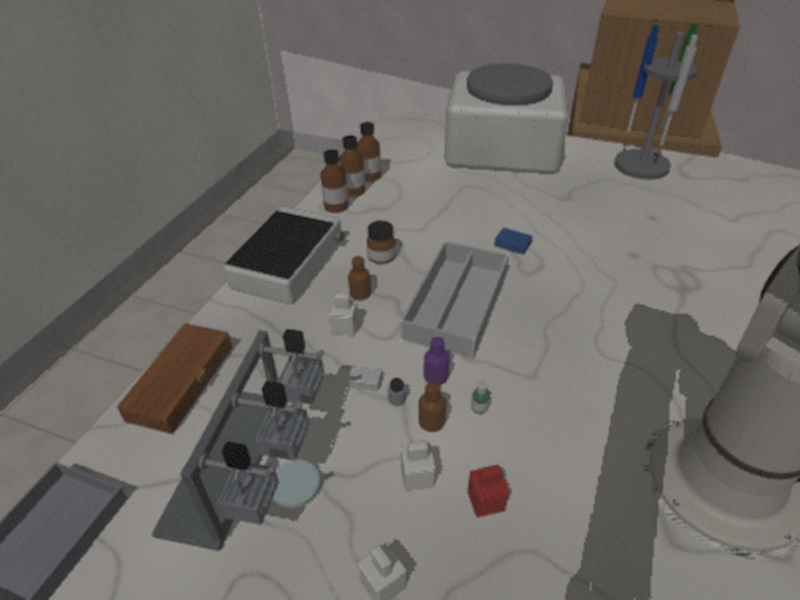

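Three racks hang on the pegs. Amber bottles show at scene (270,327) and (470,343), and white jars at (312,360), (521,377) and (607,440). Purple (423,320) and red (564,347) are decoys. The wide jar at (227,288) and the labelled bottles at upper left aren't part of the job.

Next I'll build a fused point cloud from both views.

```bash
cat > h.py <<'E'
import numpy as np, cv2
from scipy.spatial.transform import Rotation as R
from bench import bot
def quat(q): return R.from_quat(np.roll(q,-1)).as_matrix()
def cam(n,st=None):
    m=bot.camera_model(n); f=192/np.tan(np.radians(m["vertical_fov"])/2)
    if "mount" in m:
        T=np.eye(4); T[:3,:3]=quat(st["eef_rot"]); T[:3,3]=st["tcp_pos"]; T=T@m["mount"]
        return f,m["cx"],m["cy"],T[:3,:3],T[:3,3],True
    return f,m["cx"],m["cy"],quat(m["orientation"]),np.array(m["origin"]),False
def rays(c,u,v):  # world directions scaled so that camera z = 1
    f,cx,cy,Rm,o,fish=c; x=(np.asarray(u,float)-cx)/f; y=(np.asarray(v,float)-cy)/f
    if fish:
        r=np.hypot(x,y)+1e-12; s=np.tan(r)/r; x,y=x*s,y*s
    return np.stack([x,y,np.ones_like(x)],-1)@Rm.T
def plane(c,u,v,z):
    d=rays(c,u,v); o=c[4]; return o+d*((z-o[2])/d[...,2])[...,None]
def tri(c1,p1,c2,p2):
    a=rays(c1,*p1);b=rays(c2,*p2);a/=np.linalg.norm(a);b/=np.linalg.norm(b)
    t,*_=np.linalg.lstsq(np.stack([a,-b],1),c2[4]-c1[4],rcond=None)
    P,Q=c1[4]+a*t[0],c2[4]+b*t[1]; return (P+Q)/2,np.linalg.norm(P-Q)
def cloud(c,d):
    v,u=np.mgrid[:384,:512]; return c[4]+rays(c,u,v)*d[...,None]
def shoot(n):
    st=bot.state(); p,d=bot.snapshot(n); c=cam(n,st); return p,d,c,cloud(c,d)
def hsv(p): return cv2.cvtColor(p,cv2.COLOR_RGB2HSV)
def down(a): # tool down, closing line (tool y) at angle a from world y
    return np.roll((R.from_euler('z',a)*R.from_euler('x',np.pi)).as_quat(),1)
E
python3 - <<'E'
from h import *
S=0.0015; X0,X1,Y0,Y1=.25,.95,-.5,.5
H=np.zeros((int((X1-X0)/S),int((Y1-Y0)/S)),np.float32); C=np.zeros(H.shape+(3,),np.uint8)
for n in ("side","scene"):
    z=np.load(n+"0.npz"); P=cloud(cam(n),z["d"]).reshape(-1,3); col=z["p"].reshape(-1,3)
    ok=(P[:,0]>X0)&(P[:,0]<X1-S)&(P[:,1]>Y0)&(P[:,1]<Y1-S)&(P[:,2]<.3)
    print(n,np.median(P[ok&(P[:,2]<.02),2]))
    i=((P[:,0]-X0)/S).astype(int);j=((P[:,1]-Y0)/S).astype(int)
    for k in np.flatnonzero(ok)[np.argsort(P[ok,2])]:
        if P[k,2]>=H[i[k],j[k]]: H[i[k],j[k]]=P[k,2];C[i[k],j[k]]=col[k]
np.savez("top.npz",H=H,C=C)
M=cv2.morphologyEx((H>.012).astype(np.uint8),cv2.MORPH_CLOSE,np.ones((5,5)))
n,L,st,ce=cv2.connectedComponentsWithStats(M)
for k in range(1,n):
    if st[k,4]<60: continue
    m=(L==k)&(H>.012); print(k,"ctr",np.round([X0+ce[k,1]*S,Y0+ce[k,0]*S],3),"size",np.round(st[k,[3,2]]*S,3),"h",np.round(np.percentile(H[m],98),3),np.median(C[m],0))
img=cv2.applyColorMap(np.uint8(np.clip(H/.22,0,1)*255),cv2.COLORMAP_JET); img[H==0]=0
img=np.flip(np.where((H>.012)[...,None],np.minimum(C[:,:,::-1].astype(int)*3//2,255).astype(np.uint8),30),(0,1))
cv2.imwrite("pics/top.png",cv2.resize(img,(800,560)))
E
```

```text
side 0.0009035431851712183
scene 0.00017394146971427826
1 ctr [0.322 0.156] size [0.064 0.06 ] h 0.084 [96. 42. 41.]
2 ctr [ 0.374 -0.001] size [0.034 0.028] h 0.061 [80. 87. 77.]
3 ctr [ 0.421 -0.467] size [0.081 0.064] h 0.026 [42. 57. 80.]
4 ctr [0.417 0.315] size [0.064 0.06 ] h 0.084 [125. 123. 118.]
5 ctr [0.427 0.152] size [0.063 0.063] h 0.083 [124. 123. 117.]
6 ctr [ 0.483 -0.237] size [0.148 0.273] h 0.052 [85. 85. 85.]
7 ctr [0.44  0.051] size [0.051 0.044] h 0.09 [70. 50. 38.]
8 ctr [ 0.463 -0.041] size [0.051 0.044] h 0.09 [63. 45. 76.]
11 ctr [0.504 0.028] size [0.028 0.028] h 0.047 [54.5 54.5 52. ]
12 ctr [0.572 0.009] size [0.063 0.045] h 0.023 [114. 115. 112.]
13 ctr [0.671 0.227] size [0.23  0.279] h 0.207 [65.  67.  68.5]
14 ctr [ 0.66  -0.098] size [0.057 0.056] h 0.084 [122. 121. 116.]
15 ctr [ 0.68  -0.328] size [0.07  0.064] h 0.078 [41. 36. 34.]
16 ctr [ 0.673 -0.197] size [0.051 0.042] h 0.09 [66.  45.  32.5]
17 ctr [ 0.857 -0.238] size [0.17  0.246] h 0.067 [31. 30. 30.]
18 ctr [0.86  0.382] size [0.126 0.166] h 0.032 [58. 57. 60.]
19 ctr [0.868 0.12 ] size [0.11 0.21] h 0.044 [76. 48. 29.]
20 ctr [ 0.858 -0.473] size [0.069 0.057] h 0.144 [56. 34. 18.]
```

View pics/top.png

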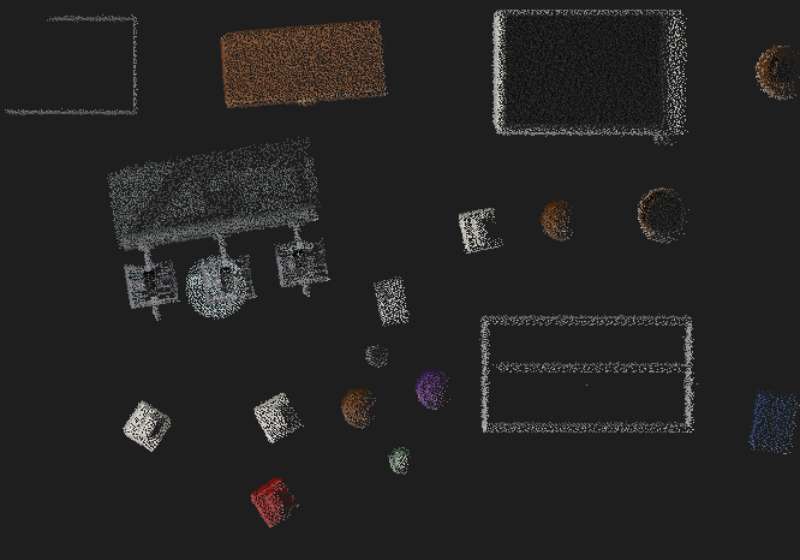

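The top-down map is clear: jars at (0.66,-0.10), (0.43,0.15) and (0.42,0.32), bottles at (0.44,0.05) and (0.67,-0.20), carrier at (0.48,-0.24). I'll fit exact poses, take knob heights by two-view triangulation as well as depth, and confirm the candidates in one crop.

```bash
cat > fit.py <<'E'
from h import *
CANDS={"A":("flask",.44,.051),"B":("flask",.673,-.197),"J1":("dish",.417,.315),"J2":("dish",.427,.152),"J3":("dish",.66,-.098)}
def views():
    out=[]
    for n in ("scene","side"):
        p,d,c,P=shoot(n); out.append((n,p,c,P))
    return out
def near(V,x,y,r,z0,z1):  # per view: points, hsv, pixel coords
    out=[]
    for n,p,c,P in V:
        m=(np.hypot(P[...,0]-x,P[...,1]-y)<r)&(P[...,2]>z0)&(P[...,2]<z1)
        out.append((P[m],hsv(p)[m],np.argwhere(m)[:,::-1],c))
    return out
def rect(Q):
    (cx,cy),(a,b),_=r=cv2.minAreaRect((Q[:,:2]*1000).astype(np.float32)); bx=cv2.boxPoints(r)/1000
    e=[bx[1]-bx[0],bx[2]-bx[1]]; l=e[0] if np.linalg.norm(e[0])>np.linalg.norm(e[1]) else e[1]
    return np.array([cx,cy])/1000,sorted([a,b]),np.arctan2(l[1],l[0])
def top(V,x,y,r,zt,tol=.005):
    N=near(V,x,y,r,zt-tol,zt+tol); ok=[k for k in N if len(k[0])>4]
    cs=[k[0].mean(0) for k in ok]; t=(None,None)
    if len(ok)==2: t=tri(ok[0][3],ok[0][2].mean(0),ok[1][3],ok[1][2].mean(0))
    return cs,t,np.vstack([k[0] for k in ok])
E
python3 - <<'E'
from fit import *
V=views(); np.set_printoptions(precision=4,suppress=True)
for k,(kind,x,y) in CANDS.items():
    zt=.088 if kind=="flask" else .082
    cs,t,Q=top(V,x,y,.04,zt); print(k,kind,"views",*cs,"tri",*t)
    if kind=="dish":
        B=np.vstack([q[0] for q in near(V,x,y,.045,.049,.059)])
        c,s,a=rect(B); c2,s2,a2=rect(Q); print("   lid",c,s,np.degrees(a)%90,"knob",c2,s2,np.degrees(a2)%180)
# rack blocks
Q=np.vstack([P[(P[...,0]>.45)&(P[...,0]<.7)&(P[...,1]>.05)&(P[...,1]<.4)&(P[...,2]>.203)&(P[...,2]<.212)] for _,_,_,P in V])
from scipy.cluster.hierarchy import fclusterdata
l=fclusterdata(Q[:,:2],.03,'distance')
for i in set(l):
    q=Q[l==i]; cs,t,_=top(V,*q[:,:2].mean(0),.03,.207); c,s,a=rect(q); print("rack",len(q),q.mean(0),c,s,np.degrees(a),"tri",*t)
# rail top, pegs, carrier
T=np.vstack([P[(P[...,0]>.5)&(P[...,0]<.75)&(P[...,1]>.05)&(P[...,1]<.4)&(P[...,2]>.170)&(P[...,2]<.177)] for _,_,_,P in V])
print("rail",rect(T))
T=np.vstack([P[(np.abs(P[...,0]-.483)<.1)&(np.abs(P[...,1]+.237)<.16)&(P[...,2]>.046)&(P[...,2]<.054)] for _,_,_,P in V]); print("rim",rect(T),T[:,2].mean())
T=np.vstack([P[(np.abs(P[...,0]-.483)<.055)&(np.abs(P[...,1]+.237)<.115)&(P[...,2]<.012)] for _,_,_,P in V]); print("floor z",np.median(T[:,2]))
T=np.vstack([P[(np.abs(P[...,0]-.485)<.05)&(np.abs(P[...,1]+.237)<.11)&(P[...,2]<.042)&(P[...,2]>.037)] for _,_,_,P in V]); print("divider",rect(T),np.median(T[:,0]))
# crop montage of candidates from side view
p=V[1][1]; uv=[(357,278),(432,408),(342,313),(419,464),(383,572),(437,362),(489,490)]
print([tuple(int(v*.64) for v in a) for a in uv])
cv2.imwrite("pics/cand.png",np.hstack([cv2.resize(cv2.convertScaleAbs(p[max(0,min(344,int(v*.64)-20)):][:40,int(u*.64)-14:int(u*.64)+14,::-1],alpha=1.6),(112,160)) for u,v in uv]))
E
```

```text
A flask views [0.4418 0.0501 0.0869] [0.4363 0.05   0.0876] tri [0.4377 0.0462 0.0817] 0.001520251676963392
B flask views [ 0.6764 -0.1991  0.0871] [ 0.6701 -0.1999  0.0874] tri [ 0.6734 -0.2054  0.0814] 0.0020865926452189845
J1 dish views [0.4194 0.316  0.0811] [0.4141 0.3151 0.0818] tri [0.4153 0.3136 0.076 ] 0.0016947361830744305
   lid [0.4165 0.3148] [46.594139099121094, 46.8709831237793] 58.434624 knob [0.4164 0.3152] [17.78093147277832, 30.09366226196289] 147.01895
J2 dish views [0.4309 0.1537 0.0813] [0.425  0.1525 0.0815] tri [0.4263 0.15   0.0757] 0.0020838992552999905
   lid [0.4274 0.1521] [45.30593490600586, 48.196327209472656] 29.189093 knob [0.4277 0.1522] [14.760393142700195, 31.642946243286133] 29.11817
J3 dish views [ 0.6641 -0.0991  0.0811] [ 0.6582 -0.1001  0.0814] tri [ 0.6612 -0.1044  0.0757] 0.0020141828429630494
   lid [ 0.6613 -0.1002] [46.352657318115234, 49.574485778808594] 11.653438 knob [ 0.6614 -0.1004] [15.245132446289062, 32.6020393371582] 13.421206
rack 212 [0.5946 0.3101 0.2064] [0.5951 0.3094] [16.157344818115234, 30.34318733215332] 10.164249 tri [0.5949 0.308  0.2011] 0.0017002428642950928
rack 170 [0.5994 0.2149 0.2064] [0.6    0.2146] [18.391071319580078, 30.72655487060547] 12.707301 tri [0.5995 0.2123 0.2013] 0.0018552634173372813
rack 140 [0.6216 0.1224 0.2063] [0.622  0.1219] [18.283885955810547, 30.395668029785156] 5.5811095 tri [0.6213 0.1192 0.2012] 0.001932575489538322
rail (array([0.619 , 0.2171]), [113.24958038330078, 243.84841918945312], np.float32(-1.4063909))
rim (array([ 0.4829, -0.2349]), [146.0928192138672, 266.1075439453125], np.float32(1.5696285)) 0.049498938222489325
floor z 0.005203368834042377
divider (array([ 0.4906, -0.2373]), [12.517075538635254, 217.5584716796875], np.float32(1.5667886)) 0.48993481696339236
[(228, 177), (276, 261), (218, 200), (268, 296), (245, 366), (279, 231), (312, 313)]
```

View pics/cand.png

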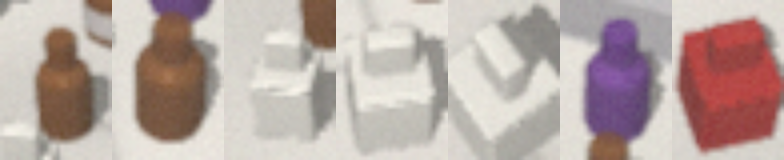

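The crops show, left to right, bottle B, bottle A, jars J3, J2 and J1, then the purple and red decoys to leave alone. The two fixed views differ by a constant of about 5 mm, so I'll settle it with the wrist camera from overhead at two places.

```bash
cat >> fit.py <<'E'
def safe_goto(pos,a,alts=(0,np.pi,-np.pi)):
    qn=bot.state()["q"]; best=None
    for s in alts:
        q=bot.ik(np.array(pos),down(a+s))
        if q is not None:
            m=np.abs(np.array(q)-qn).max()
            if best is None or m<best[0]: best=(m,s,q)
    if best is None: raise RuntimeError(f"no ik {pos} {a}")
    bot.move_joints(best[2]); return a+best[1]
E
python3 - <<'E'
from fit import *
np.set_printoptions(precision=4,suppress=True)
W=[]
for i,(x,y) in enumerate([(.5,.28),(.5,.14),(.5,-.06),(.45,-.25),(.52,-.2)]):
    a=safe_goto((x,y,.36),0); bot.pause(.3)
    p,d,c,P=shoot("wrist"); np.savez(f"w{i}.npz",p=p,P=P,f=np.array(c[:3]),R=c[3],o=c[4])
    st=bot.state(); print(i,st["time_s"],st["tcp_pos"],np.degrees(a),(d>0).mean())
E
cat > an.py <<'E'
from fit import *
np.set_printoptions(precision=4,suppress=True)
V=[]
for i in range(5):
    z=np.load(f"w{i}.npz"); V.append((i,z["p"],(*z["f"],z["R"],z["o"],True),z["P"])); print(i,"table z",np.median(z["P"][np.abs(z["P"][...,2])<.01][...,None]))
E
cat > an1.py <<'E'
from an import *
for k,(kind,x,y) in CANDS.items():
    zt=.088 if kind=="flask" else .082
    N=near(V,x,y,.04,zt-.005,zt+.005)
    g=[(i,n) for i,n in enumerate(N) if len(n[0])>25]
    for i,n in g: print(k,"w",i,n[0].mean(0),len(n[0]),rect(n[0]))
    if len(g)>1:
        a,b=g[0][1],g[-1][1]; print("   tri",*tri(a[3],a[2].mean(0),b[3],b[2].mean(0)))
for x,y in [(.595,.31),(.6,.2149),(.622,.122)]:
    g=[(i,n) for i,n in enumerate(near(V,x,y,.03,.203,.212)) if len(n[0])>25]
    for i,n in g: print("rack w",i,n[0].mean(0),len(n[0]),rect(n[0]))
    if len(g)>1: print("   tri",*tri(g[0][1][3],g[0][1][2].mean(0),g[-1][1][3],g[-1][1][2].mean(0)))
for i,p,c,P in V:
    m=(P[...,0]>.5)&(P[...,0]<.75)&(P[...,1]>.0)&(P[...,1]<.45)&(P[...,2]>.168)&(P[...,2]<.178)
    Q=P[m]; s=Q[:,0]+Q[:,1]*.16; Q=Q[s>.66] if len(Q) else Q
    if len(Q)>50:
        f=np.polyfit(Q[:,1],Q[:,0],1); print("rail w",i,len(Q),rect(Q),"slope yaw",np.degrees(np.arctan(-f[0])),"x at y=.215",np.polyval(f,.215))
    m=(np.abs(P[...,0]-.483)<.1)&(np.abs(P[...,1]+.237)<.16)
    Q=P[m&(P[...,2]>.046)&(P[...,2]<.054)]
    if len(Q)>200: print("rim",i,len(Q),rect(Q))
    Q=P[m&(P[...,2]>.037)&(P[...,2]<.043)&(np.abs(P[...,0]-.49)<.03)&(np.abs(P[...,1]+.237)<.11)]
    if len(Q)>30: print("div",i,rect(Q),Q[:,0].mean())
E
python3 an1.py
```

```text
0 2.375 [0.4998 0.2804 0.3598] 180.0 0.9955393473307291
1 3.3417 [0.4999 0.141  0.3599] 180.0 0.9956207275390625
2 4.5083 [ 0.5001 -0.0589  0.3599] 180.0 0.9955952962239584
3 5.6667 [ 0.4505 -0.249   0.36  ] 180.0 0.9955902099609375
4 6.45 [ 0.5195 -0.2008  0.3603] -180.0 0.9956156412760416
0 table z 0.24068237734836287
1 table z 0.15123209814877142
2 table z 0.003275623984794085
3 table z 0.0007653931718095142
4 table z 0.00092497951091286
A w 0 [0.4382 0.0496 0.0873] 153 (array([0.4382, 0.0484]), [22.18889808654785, 22.59020233154297], np.float32(-0.7782763))
A w 1 [0.4382 0.0487 0.0875] 195 (array([0.4382, 0.0484]), [22.211639404296875, 22.277111053466797], np.float32(-0.81995296))
A w 2 [0.4382 0.0473 0.0873] 189 (array([0.4384, 0.0479]), [21.812246322631836, 22.082544326782227], np.float32(-0.19063927))
A w 3 [0.4381 0.0458 0.0871] 130 (array([0.4381, 0.0465]), [22.007030487060547, 22.713756561279297], np.float32(-1.1943681))
A w 4 [0.4385 0.0462 0.0872] 147 (array([0.4383, 0.0469]), [21.46285629272461, 22.238109588623047], np.float32(1.0277435))
   tri [0.4384 0.0479 0.0841] 0.
[... 3718 characters left out ...]
, -0.2368]), [6.546737194061279, 218.66558837890625], np.float32(-1.5681218)) 0.48919010912636923
rim 3 1514 (array([ 0.4817, -0.2356]), [139.54559326171875, 260.7301025390625], np.float32(-1.5695845))
div 3 (array([ 0.4899, -0.2369]), [6.209491729736328, 219.51895141601562], np.float32(-1.5703883)) 0.4896875979905624
rail w 4 106 (array([0.6486, 0.2487]), [23.23211669921875, 75.80561065673828], np.float32(1.2621747)) slope yaw -12.088065445106881 x at y=.215 0.6420434674692839
rim 4 1497 (array([ 0.4816, -0.2357]), [138.3778076171875, 261.3648376464844], np.float32(1.5692426))
div 4 (array([ 0.4894, -0.237 ]), [6.451162338256836, 219.87290954589844], np.float32(1.568934)) 0.4893303615121578
```

```bash
python3 - <<'E'
from fit import *
np.set_printoptions(precision=4,suppress=True)
V=[];Qs=[]
for i,(x,y) in enumerate([(.54,.07),(.54,.17),(.54,.31)]):
    a=safe_goto((x,y,.40),0,(np.pi,-np.pi)); bot.pause(.3)
    p,d,c,P=shoot("wrist"); V.append((i,p,c,P)); np.savez(f"s{i}.npz",p=p,P=P)
    if i==1: cv2.imwrite("pics/stand.png",p[:,:,::-1])
    m=(P[...,0]>.55)&(P[...,0]<.75)&(P[...,1]>.0)&(P[...,1]<.45)&(P[...,2]>.171)&(P[...,2]<.177)&(hsv(p)[...,1]<60)
    Qs.append(P[m])
Q=np.vstack(Qs); np.save("rail.npy",Q)
# rail frame: rough yaw from fixed views, take points behind front face
from sklearn.linear_model import RANSACRegressor as _ if False else None
E
true
python3 - <<'E'
from fit import *
print(bot.state()["time_s"], bot.state()["tcp_pos"])
E
ls s*.npz
```

```text
6.45 [ 0.51948663 -0.20083068  0.36027252]
scene0.npz
side0.npz  File "<stdin>", line 12
    from sklearn.linear_model import RANSACRegressor as _ if False else None
                                                          ^^
SyntaxError: invalid syntax
```

Run:
```python
from fit import *
np.set_printoptions(precision=4,suppress=True)
V=[]
for i,(x,y) in enumerate([(.54,.07),(.54,.17),(.54,.31)]):
    a=safe_goto((x,y,.40),0,(np.pi,-np.pi)); bot.pause(.3)
    p,d,c,P=shoot("wrist"); V.append((i,p,c,P))
    if i==1: cv2.imwrite("pics/stand.png",p[:,:,::-1])
Q=np.vstack([P[(P[...,0]>.55)&(P[...,0]<.75)&(P[...,1]>.0)&(P[...,1]<.45)&(P[...,2]>.171)&(P[...,2]<.177)] for _,_,_,P in V])
np.save("rail.npy",Q)
K=Q.copy()
for w in (.03,.015,.012,.01,.01,.01):
    vx,vy,x0,y0=cv2.fitLine(K[:,:2].astype(np.float32),cv2.DIST_HUBER,0,.001,.001).ravel()
    r=(Q[:,0]-x0)*vy-(Q[:,1]-y0)*vx; K=Q[np.abs(r)<w]
print(len(Q),len(K),"dir deg",np.degrees(np.arctan2(vy,vx)),x0,y0,rect(K))
for x,y in [(.595,.309),(.598,.213),(.617,.12)]:
    g=[(i,n) for i,n in enumerate(near(V,x,y,.03,.203,.212)) if len(n[0])>25]
    for i,n in g: print("rack w",i,n[0].mean(0),len(n[0]),*rect(n[0]))
    if len(g)>1: print("   tri",*tri(g[0][1][3],g[0][1][2].mean(0),g[-1][1][3],g[-1][1][2].mean(0)))
```

```text
3137 2874 dir deg -80.788895 0.66282123 0.22295657 (array([0.6627, 0.2233]), [19.858238220214844, 243.56088256835938], np.float32(-1.4099698))
rack w 0 [0.5933 0.3069 0.2062] 159 [0.5939 0.3077] [15.328330993652344, 24.826255798339844] 0.16985944
rack w 1 [0.593  0.3074 0.2062] 208 [0.5939 0.3078] [15.827567100524902, 25.476154327392578] 0.12425865
rack w 2 [0.594  0.3089 0.2065] 211 [0.5947 0.3088] [14.476717948913574, 25.140531539916992] 0.16077587
   tri [0.5947 0.3089 0.2034] 0.0007343245103837476
rack w 0 [0.5982 0.212  0.2061] 190 [0.5987 0.2128] [15.464906692504883, 25.147586822509766] 0.14641835
rack w 1 [0.5981 0.2127 0.2062] 220 [0.5984 0.2131] [16.0843563079834, 24.567249298095703] 0.18472885
rack w 2 [0.5981 0.2144 0.2062] 226 [0.5988 0.2142] [15.714625358581543, 26.168813705444336] 0.12872635
   tri [0.5995 0.2135 0.2025] 1.1528514707909786e-05
rack w 0 [0.6196 0.1202 0.2063] 222 [0.6204 0.1205] [16.17127227783203, 25.591686248779297] 0.16172463
rack w 1 [0.6195 0.1212 0.2062] 221 [0.6201 0.1208] [16.07621955871582, 25.498746871948242] 0.14707759
rack w 2 [0.6198 0.1218 0.2063] 176 [0.6203 0.1209] [16.381412506103516, 26.155643463134766] 0.21641508
   tri [0.6208 0.1206 0.2038] 0.00011946111243295101
```

View pics/stand.png

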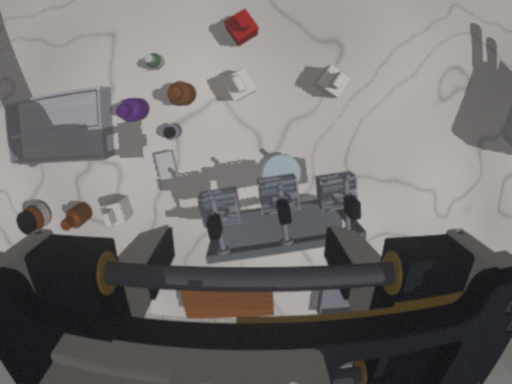

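The wrist views agree to 1 mm: stand yaw 9.2°, block tops at 0.206 (nominal 0.207), carrier at (0.4817,-0.2358) with yaw 0. First I'll move rack R1, the leftmost.

```bash
cat > act.py <<'E'
from fit import *
np.set_printoptions(precision=4,suppress=True)
CX,CY=.4817,-.2358; WX,NX=CX-.0295,CX+.0375; SY=np.radians(9.2)
OUT=np.array([-np.cos(SY),-np.sin(SY),0])
RACKS={"R1":(.5942,.3085),"R2":(.5984,.2133),"R3":(.6200,.1209)}
def say(t):
    s=bot.state(); print(t,"t",round(s["time_s"],1),"tcp",s["tcp_pos"],"open",round(s["opening"],3),"gf",round(s["gripper_force"],1),"F",s["contact_force"]); return s
def line(x,y,z,a=None,rate=.25): bot.servo_line(np.array([x,y,z]),down(a) if a is not None else None,rate)
def lower(x,y,z,f0,rate=.04,step=.002):
    """go down to z in small steps, stopping on contact (extra upward force)"""
    z0=bot.state()["tcp_pos"][2]; line(x,y,z+.006,rate=.08)
    zz=z+.006
    while zz>z-.004:
        zz-=step; line(x,y,zz,rate=rate); f=bot.state()["contact_force"][2]
        if f-f0>1.5: break
    return zz
def grab(x,y,z,a,hover,op=.45,effort=25):
    a=safe_goto((x,y,hover),a); bot.set_gripper(op,effort); line(x,y,z,rate=.12); say("at grasp")
    bot.set_gripper(0,effort); return a
def place(x,y,z,hover,op=.45):
    bot.pause(.3); f0=bot.state()["contact_force"][2]
    zz=lower(x,y,z,f0); s=say(f"lowered {zz:.4f} f0 {f0:.2f}")
    bot.set_gripper(op); line(x,y,hover,rate=.2); say("released")
def best_turn(a,target):  # target closing angle equivalent (mod pi) nearest a
    return target+np.pi*np.round((a-target)/np.pi)
def rack(k,slot):
    x,y=RACKS[k]; a=grab(x,y,.178,SY,.26); say("gripped")
    line(x,y,.198,rate=.05); say("lifted")
    q=np.array([x,y])+OUT[:2]*.115; line(q[0],q[1],.198,rate=.12); line(q[0],q[1],.225,rate=.15)
    ys=CY+slot; line(WX,ys,.225,best_turn(a,0),.25); line(WX,ys,.15,rate=.15); say("over bay")
    place(WX,ys,.090,.225)
E
python3 - <<'E'
from act import *
rack("R1",-.08)
V=views(); cv2.imwrite("pics/r1.png",np.hstack([V[0][1][100:300,100:400],V[1][1][100:300,150:450]])[:,:,::-1])
E
```

```text
at grasp t 12.1 tcp [0.5947 0.3089 0.1788] open 0.447 gf 0.0 F [-0.1193  0.5364  0.1844]
gripped t 12.6 tcp [0.5943 0.3091 0.1785] open 0.176 gf 25.0 F [-0.1633  1.7025  1.5131]
lifted t 13.2 tcp [0.5943 0.3084 0.1983] open 0.172 gf 25.0 F [ 0.9242 -1.7729 -1.5761]
over bay t 17.8 tcp [ 0.4527 -0.3159  0.1505] open 0.172 gf 25.0 F [ 0.2654 -0.1255 -0.5086]
lowered 0.0900 f0 0.05 t 19.7 tcp [ 0.4527 -0.3158  0.0906] open 0.174 gf 25.0 F [-1.2352  1.4096  5.4487]
released t 21.2 tcp [ 0.4515 -0.3153  0.224 ] open 0.45 gf 0.0 F [ 0.3391 -0.1831 -1.3149]
```

View pics/r1.png

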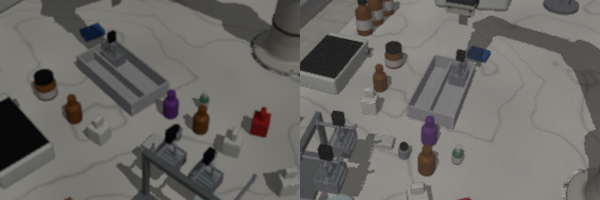

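R1 stands upright at the far end of the wide bay (left view 110,42). Now the other two, with the contact threshold raised a little above the force noise.

```bash
sed -i 's/f-f0>1.5/f-f0>2.5/' act.py
cat > chk.py <<'E'
from act import *
def blocks(V):
    for s in (-.08,0,.08):
        cs,t,Q=top(V,WX,CY+s,.035,.119,.006) if any(len(n[0])>4 for n in near(V,WX,CY+s,.035,.113,.125)) else ((),0,None)
        print("rack slot",s,None if Q is None else (Q.mean(0),np.percentile(Q[:,2],95),rect(Q)))
def outside(V):
    for k,(kind,x,y) in CANDS.items():
        zt=.088 if kind=="flask" else .082
        for n,g in zip(V,near(V,x,y,.04,zt-.005,zt+.005)): print(k,n[0],g[0].mean(0) if len(g[0])>4 else None,len(g[0]))
E
python3 - <<'E'
from chk import *
rack("R2",0); rack("R3",.08)
V=views(); blocks(V); outside(V)
cv2.imwrite("pics/r3.png",np.hstack([V[0][1][100:300,100:400],V[1][1][100:384,150:450][:200]])[:,:,::-1])
E
```

```text
at grasp t 24.3 tcp [0.599  0.2136 0.1787] open 0.452 gf 0.0 F [-0.5175 -0.3096 -0.2632]
gripped t 24.8 tcp [0.5986 0.2137 0.1784] open 0.174 gf 25.0 F [0.085  1.3202 1.4406]
lifted t 25.4 tcp [0.5985 0.2132 0.1982] open 0.174 gf 25.0 F [ 0.2179 -0.0931 -2.0257]
over bay t 29.4 tcp [ 0.4528 -0.2357  0.1505] open 0.174 gf 25.0 F [-0.2022 -1.0788 -0.7863]
lowered 0.0900 f0 -1.25 t 31.2 tcp [ 0.4527 -0.2359  0.0906] open 0.17 gf 25.0 F [-1.2737  0.905   3.6643]
released t 32.7 tcp [ 0.4515 -0.2354  0.224 ] open 0.45 gf 0.0 F [-0.276  -0.0555  0.3623]
at grasp t 35.2 tcp [0.6206 0.1211 0.1787] open 0.449 gf 0.0 F [-0.1082  0.2559  0.002 ]
gripped t 35.7 tcp [0.6202 0.121  0.1784] open 0.172 gf 25.0 F [-0.4641  0.4442  1.9041]
lifted t 36.3 tcp [0.6201 0.1209 0.1983] open 0.171 gf 25.0 F [-0.7374 -0.2139 -2.2807]
over bay t 39.6 tcp [ 0.4528 -0.1553  0.1504] open 0.175 gf 25.0 F [ 0.689   0.2025 -0.8278]
lowered 0.0900 f0 -0.81 t 41.5 tcp [ 0.4527 -0.1559  0.0905] open 0.176 gf 25.0 F [-0.5907  0.4053  4.764 ]
released t 42.9 tcp [ 0.4514 -0.1556  0.2241] open 0.45 gf 0.0 F [0.3858 0.2739
[... 201 characters left out ...]
 (array([ 0.4543, -0.2333,  0.1176]), np.float64(0.12110485261603927), (array([ 0.4542, -0.2333]), [19.111337661743164, 30.043411254882812], np.float32(-0.14943352)))
rack slot 0.08 (array([ 0.4547, -0.1534,  0.1179]), np.float64(0.12129076247491213), (array([ 0.4543, -0.1547]), [16.56403923034668, 31.566177368164062], np.float32(0.036169626)))
A scene [0.4424 0.051  0.0875] 51
A side [0.4363 0.0498 0.0877] 66
B scene [ 0.6765 -0.1991  0.0868] 50
B side [ 0.6707 -0.1999  0.0877] 34
J1 scene [0.4193 0.3154 0.0812] 62
J1 side [0.4142 0.3152 0.082 ] 114
J2 scene [0.4308 0.1536 0.0815] 49
J2 side [0.4252 0.1525 0.0816] 77
J3 scene [ 0.6637 -0.099   0.0815] 51
J3 side [ 0.6587 -0.1002  0.0814] 41
```

View pics/r3.png

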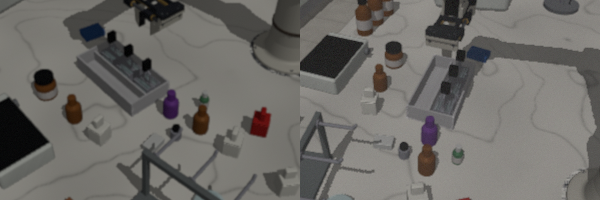

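All three racks stand in the wide bay with block tops at about 0.119 (5 + 114 mm), and nothing else has moved. Next come the bottles and jars, each checked for displacement before I reach. I'll close along carrier x in the bay so the fingers stay clear of neighbours.

```bash
cat > small.py <<'E'
from chk import *
KNOWN={"A":(.4383,.0478,None),"B":(.6722,-.2021,None),"J1":(.4162,.3138,-.56),"J2":(.4265,.1508,.488),"J3":(.6605,-.1024,.235)}
REF={"A":(.4393,.0503),"B":(.6735,-.1995),"J1":(.4168,.3154),"J2":(.4280,.1531),"J3":(.6612,-.0996)}
def pick_cols(kind,h): return (h[:,1]<60) if kind=="dish" else (h[:,1]>80)&(h[:,0]<30)&(h[:,0]>5)
def tops(V,k,x,y,r):
    kind=CANDS[k][0]; zt=.088 if kind=="flask" else .082
    return [g[0][pick_cols(kind,g[1])] for g in near(V,x,y,r,zt-.005,zt+.005)]
def locate(k):
    x,y,a=KNOWN[k]; T=[t.mean(0) for t in tops(views(),k,*REF[k],.07) if len(t)>8]
    m=np.mean(T,0)[:2] if len(T)==2 else None; d=None if m is None else m-np.array(REF[k])
    print(k,"shift",d)
    if d is not None and np.abs(d).max()<.004: return x,y,a
    if m is None: raise RuntimeError("lost "+k)
    x,y=m-np.array([.001,.0025])
    aa=safe_goto((x+.06,y,.30),0,(np.pi,-np.pi)); bot.pause(.3); p,d_,c,P=shoot("wrist"); t=tops([(0,p,c,P)],k,x,y,.04)[0]
    cc,s,an=rect(t); print("   moved: wrist",cc,s,an,len(t)); assert len(t)>40 and np.hypot(*(cc-[x,y]))<.01
    return cc[0],cc[1],(an if CANDS[k][0]=="dish" else None)
def small(k,slot):
    x,y,a=locate(k); h=.064 if a is None else .058; a=np.pi/2 if a is None else a
    a=grab(x,y,h,a,.17,.5,20); g=say("gripped")["opening"]*92
    print("   grip width mm",g); assert abs(g-(24 if CANDS[k][0]=="flask" else 14))<4
    line(x,y,.24,rate=.2); ys=CY+slot
    b=safe_goto((NX,ys,.24),np.pi/2); line(NX,ys,h+.05,rate=.2); say("over bay"); place(NX,ys,h+.0055,.24,.5)
E
python3 - <<'E'
from small import *
small("B",-.098)
V=views(); print([t.mean(0) for t in tops(V,"B",NX,CY-.098,.04) if len(t)], [g[0].mean(0) for g in near(V,NX,CY-.098,.02,.088,.099)])
cv2.imwrite("pics/b.png",np.hstack([V[0][1][100:300,100:400],V[1][1][100:300,150:450]])[:,:,::-1])
E
```

```text
B shift [0.0003 0.0005]
at grasp t 45.8 tcp [ 0.673  -0.2024  0.065 ] open 0.502 gf 0.0 F [0.3063 0.4752 0.048 ]
gripped t 46.3 tcp [ 0.6726 -0.2022  0.0645] open 0.254 gf 20.0 F [ 0.7804 -0.0412  1.9592]
   grip width mm 23.39219512635213
over bay t 49.0 tcp [ 0.5205 -0.3337  0.1148] open 0.252 gf 19.9 F [ 0.2328 -0.7974 -0.7714]
lowered 0.0675 f0 -1.72 t 50.9 tcp [ 0.5204 -0.334   0.0689] open 0.255 gf 20.0 F [-0.5124  1.7826  8.3819]
released t 52.5 tcp [ 0.5184 -0.3332  0.2387] open 0.495 gf 0.0 F [ 0.6542  0.1687 -0.4515]
[array([ 0.5238, -0.3283,  0.0895]), array([ 0.5183, -0.328 ,  0.0898])] [array([ 0.5227, -0.3299,  0.0918]), array([ 0.517 , -0.3312,  0.0922])]
```

View pics/b.png

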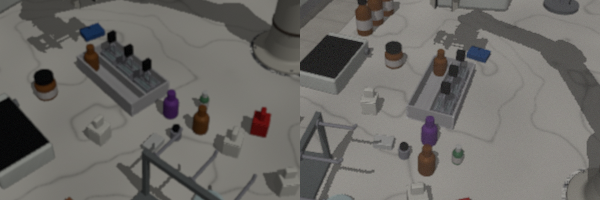

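Bottle B is in the narrow bay's far slot (left view 91,57), with its top at 0.092 (5 + 88 mm). The rest follow.

Run:
```python
from small import *
small("J3",-.049)
small("A",0)
V=views(); cv2.imwrite("pics/a.png",np.hstack([V[0][1][100:300,100:400],V[1][1][100:300,150:450]])[:,:,::-1])
for k in ("J1","J2"): print(k,[t.mean(0) for t in tops(V,k,*REF[k],.07) if len(t)])
```

```text
J3 shift [-0.0002 -0.0003]
at grasp t 55.1 tcp [ 0.6613 -0.1025  0.0589] open 0.501 gf 0.0 F [ 0.265  -0.3831 -0.2531]
gripped t 55.8 tcp [ 0.6605 -0.1023  0.0581] open 0.15 gf 20.0 F [-0.6112  0.4801  1.5893]
   grip width mm 13.841824441454063
over bay t 58.8 tcp [ 0.5202 -0.285   0.1088] open 0.151 gf 20.0 F [ 0.0296  0.2224 -1.0472]
lowered 0.0615 f0 -2.01 t 60.8 tcp [ 0.5194 -0.285   0.0628] open 0.154 gf 20.0 F [-2.9431  0.7448  8.5973]
released t 62.5 tcp [ 0.5184 -0.2843  0.2388] open 0.498 gf 0.0 F [ 0.4572  1.1079 -1.2173]
A shift [0.0007 0.0006]
at grasp t 65.2 tcp [0.4388 0.0479 0.0645] open 0.497 gf 0.0 F [-0.9401  0.0944 -0.0784]
gripped t 65.7 tcp [0.4387 0.0479 0.0643] open 0.255 gf 20.0 F [0.9605 0.2735 3.0593]
   grip width mm 23.437691018815208
over bay t 68.6 tcp [ 0.5202 -0.2356  0.115 ] open 0.256 gf 20.0 F [ 0.5162  0.2424 -0.7028]
lowered 0.0675 f0 -0.72 t 70.5 tcp [ 0.5199 -0.236   0.069 ] open 0.258 gf 20.0 F [-1.698   1.7223  8.6113]
released t 72.2 tcp [ 0.5184 -0.2354  0.2389] open 0.503 gf 0.0 F [ 0.9535 -0.0837 -0.8309]
J1 [array([0.4197, 0.3154, 0.081 ]), array([0.4141, 0.3152, 0.0819])]
J2 [array([0.4306, 0.1537, 0.0814]), array([0.425 , 0.1528, 0.0816])]
```

View pics/a.png

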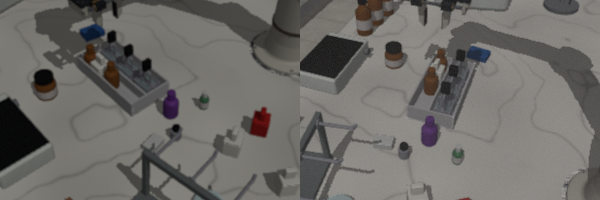

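B, J3 and A stand in a row in the narrow bay, and J1 and J2 have not moved.

Run:
```python
from small import *
small("J2",.049)
small("J1",.098)
a=safe_goto((.50,-.05,.36),0,(np.pi,-np.pi)); bot.pause(.4)
V=views()
p,d,c,P=shoot("wrist"); cv2.imwrite("pics/end.png",np.vstack([np.hstack([V[0][1][100:300,100:400],V[1][1][100:300,150:450]]),cv2.resize(p[60:260,:300],(600,400))])[:,:,::-1])
W=[(0,p,c,P)]
for n,s,z in (("B",-.098,.093),("J3",-.049,.087),("A",0,.093),("J2",.049,.087),("J1",.098,.087)):
    q=near(W,NX,CY+s,.022,z-.005,z+.005)[0][0]; print(n,len(q),q.mean(0) if len(q) else None,rect(q)[1:] if len(q)>4 else None)
for s in (-.08,0,.08):
    q=near(W,WX,CY+s,.03,.114,.124)[0][0]; print("rack",len(q),q.mean(0),rect(q))
```

```text
J2 shift [-0.0002 -0.0001]
at grasp t 75.2 tcp [0.427  0.151  0.0585] open 0.502 gf 0.0 F [-0.5227  0.5564  0.7622]
gripped t 75.8 tcp [0.4266 0.1509 0.0581] open 0.153 gf 20.0 F [-0.482  -0.0341  1.4996]
   grip width mm 14.057110033053197
over bay t 79.0 tcp [ 0.5201 -0.1866  0.1089] open 0.154 gf 20.0 F [ 0.2388 -0.4699 -0.8984]
lowered 0.0615 f0 -1.88 t 80.9 tcp [ 0.5195 -0.187   0.0627] open 0.152 gf 20.0 F [-2.5195  1.921   7.8801]
released t 82.6 tcp [ 0.5184 -0.1865  0.2389] open 0.501 gf 0.0 F [-0.4375 -0.0076  0.008 ]
J1 shift [-0.0001  0.0002]
at grasp t 85.9 tcp [0.4167 0.3142 0.0586] open 0.5 gf 0.0 F [ 0.7454 -0.7651 -0.8092]
gripped t 86.5 tcp [0.4162 0.3138 0.058 ] open 0.15 gf 20.0 F [ 0.7899 -0.4351  1.2246]
   grip width mm 13.78275409954664
over bay t 90.1 tcp [ 0.5201 -0.1376  0.1088] open 0.15 gf 20.0 F [-0.3461 -0.1204 -0.5915]
lowered 0.0615 f0 -0.83 t 92.0 tcp [ 0.5195 -0.138   0.0626] open 0.151 gf 20.0 F [-3.6039  0.8574  7.8211]
released t 93.8 tcp [ 0.5184 -0.1376  0.2389] open 0.503 gf 0.0 F [-0.3715  0.1544 -0.8716]
B 125 [ 0.5186 -0.3314  0.0923] ([20.981464385986328, 21.506916046142578], np.float32(-0.125048))
J3 126 [ 0.518  -0.2853  0.0862] ([13.984173774719238, 27.26095199584961], np.float32(1.554382))
A 156 [ 0.5174 -0.234   0.0923] ([20.368759155273438, 22.55975914001465], np.float32(-0.10953282))
J2 162 [ 0.5176 -0.1877  0.0862] ([14.599677085876465, 28.09140968322754], np.float32(1.5608703))
J1 170 [ 0.5179 -0.1375  0.0863] ([14.396705627441406, 26.312013626098633], np.float32(1.5580151))
rack 150 [ 0.4527 -0.3144  0.1183] (array([ 0.4527, -0.3152]), [15.873169898986816, 25.14604949951172], np.float32(0.04341213))
rack 182 [ 0.4529 -0.235   0.1184] (array([ 0.4531, -0.2361]), [16.57147216796875, 24.631675720214844], np.float32(-0.04034662))
rack 207 [ 0.4533 -0.1555  0.1184] (array([ 0.4535, -0.156 ]), [16.148744583129883, 25.20594024658203], np.float32(-0.024261875))
```

View pics/end.png

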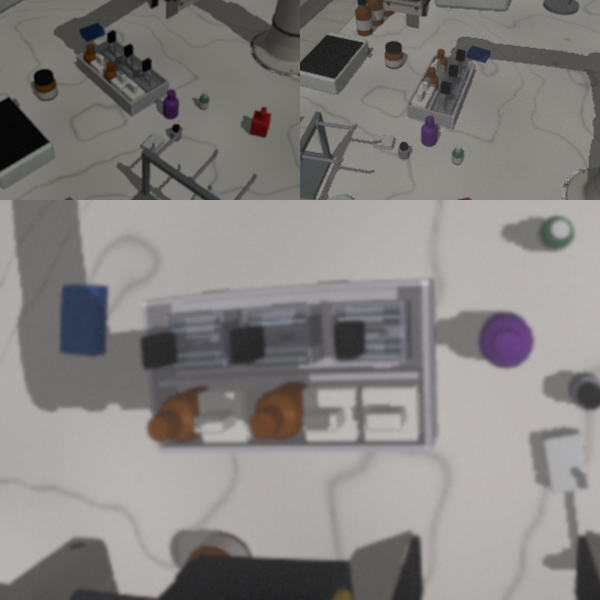

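The overhead view shows all three racks upright in the wide bay, and two bottles and three jars upright and square in the narrow bay. Tops are at 0.118, 0.092 and 0.086, which means they are flat on the floor. The decoys and the bench things in view are untouched, so I'm handing it in.

```bash
python3 -c "
from bench import bot
print(bot.finish_job())"
```

```text
the job is handed in; nothing more can be done
None
```

I handed the job in at about 95 s: all three racks stand in the wide bay and both amber bottles and all three white jars in the narrow bay, upright and flat on the floor by the last camera check; no verdict came back.

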